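Seat a lens barrel in a sprung V-block and hold it pressed home

ROBOT

A 7-joint arm with a two-finger parallel gripper is mounted at the origin on a cart in front of the work surface, level with it; the furniture and walls round the work are solid. World frame = base frame: x ahead of the robot, y to its left, z up, the work surface at z = 0. Lengths are in m, angles in rad, forces in N, time in s.
With the tool pointing down it reaches from about 0.4 to 0.85 m from the base axis. Payload 10.4 kg.
Tool frame: the origin (TCP) lies at the very end of the fingers, on their centre line; the grasp point (between the pads) lies 19 mm behind it; z points along the fingers, y is the line along which they close (so a half turn about z gives the same grasp; the last joint's range is limited). The gripper opens to 85 mm and grips with 20 to 120 N. Pads are 22 mm wide; open, the fingers measure 114 mm over their backs; the gripper's body (76 mm by 85 mm) begins 54 mm behind the grasp point. The pads swing forward as they close: fully open they stand 13 mm farther back than shut.
Start: joints at [-1.294, 0.332, -0.065, 1.46, 0.022, 1.35, -0.088], TCP at [0.185, 0.597, 0.231] pointing down, gripper open.
Joint ranges: [-2.6, 2.6], [-0.5, 2.12], [-1.47, 1.34], [0.16, 2.42], [-1.27, 4.41], [0.06, 2.06], [-2.6, 2.6]. Speed limits (rad/s): [2.22, 2.22, 2.79, 2.79, 3.14, 3.14, 3.14].

INTERFACE

Orientations are given as a unit quaternion [w, x, y, z].
In Python, from plant import * gives the robot as it stands.
- The arm moves only by the tool send_rows, never from a script. Its argument "plan" is a list of rows, each an object with "offset": the shift along the world's x, y, z in m, a list of three; "rotation": the turn, a rotation vector about the world's x, y, z in rad, a list of three. In form: [{"offset": [x, y, z], "rotation": [rx, ry, rz]}, ...]. A call has 1 to 5 rows; each row is the pose to reach, as a shift and turn from the pose commanded when the call began; what a row does not reach only later rows make up. A row lasts 1/12 s, in which the tool goes at most 41.7 mm and 7.16 degrees, less where a joint would pass 70% of its speed; a pose out of reach is approached as far as the arm can. A call with a gripper value outside its range is refused whole. "gripper" is the opening, from 0 (shut) to 1 (fully open), set as the call begins (left out, the last holds). The fingers move at their own pace and stop on an object; "grip_force" is the grip in N (left out, the last holds). Time passes only in rows, so rows that repeat a pose let the fingers close. It gives the time, the measured TCP pose, the force, the opening and the grip force at its end, in the units of the state.
- get_state(): the state, without advancing time (a new reading comes with each control period).
- get_image(name): name is "scene" or "top" or "wrist"; returns the picture (400x640x3 uint8, red, green, blue); there is no depth.
- camera_info(name): a dict with "K" (3x3 intrinsics, pixels), "pose" (4x4, takes a point from camera to world coordinates). Camera axes: x right, y down, z forward; pixel columns grow to the right and rows downward; lengths in m; the calibration is good to about 2 mm. A picture is of the moment at which its call begins: read the wrist's pose just before it. camera_info takes no time and is no camera call; for the wrist camera it gives the pose at the moment of the call.
- close_job(): hands the job in; it is judged then, once.
The state is a dict: "time": time; "joint_pos": joint angles; "qvel": joint speeds; "joint_torque": joint torques, N m; "tcp_pos": TCP position; "tcp_rot": TCP orientation; "wrist_force": force on the tool from outside, world axes, zero at the start; "torque": the same for the moment, N m; "finger_gap": opening from 0.0 (shut) to 1.0 (fully open); "grasp_force": force on a finger pad.
Only numpy, scipy, OpenCV 4.12 (cv2) and the standard library are available. Lean on these libraries where they do the work, as an engineer would, in place of code of your own. Each camera call takes 0.05 s, during which the arm holds its last target. There are 200 camera calls.

TASK

Lift the dark lens barrel off its grey storage cradle and lay it gently lengthwise, centred, in the blue-and-steel V-block with its glass front (blue ring) facing the round target. Then press it down so that it bears on both sloping sides of both supports and the sprung nest sinks about half of its 12 mm travel (6 mm, yellow pointer at the green mark), and finish while still holding it pressed there. Leave the weight, the red-capped vial and the black can where they stand.

Things in the scene. Friction and masses are not known exactly. Their poses are not given: they have to be found in the camera images.
- barrel_center (a point): Centre of the lens barrel: a dark steel cylinder, 36 mm in diameter, 130 mm long, about 0.2 kg (0.14 to 0.28), loose, lying level in the cradle at the start with its centre 42 mm above the desk. Its x axis runs along the barrel and points to the glass front; it may be rolled about that axis. Its middle 84 mm is free of supports in cradle and V-block.
- barrel_front (a point): Centre of the barrel's front face, 65 mm from its centre: glass lens in a blue rim; a 7 mm wide blue ring runs round the barrel about 30 mm from this end.
- cradle: Grey storage cradle fixed to the desk, 124 x 46 mm: a base plate 8 mm thick and two low saddles, each 16 mm wide, centred 50 mm either side of the middle, up to 35 mm high. The origin is the middle of its underside on the desk; its x axis runs along the barrel lying in it, toward the glass front.
- nest_axis (a point): Centre of a correctly seated barrel; moves with the nest, 80 mm above the desk with the nest up. x runs along the V to the target, y left across it, z up. Two supports, 16 mm wide, each a 90 degree V of two steel faces, sit at x = +-50 mm (84 mm free between); their sides end 23 mm to either side of and 3 mm below this point. The nest platform (128 x 68 mm) is 40 mm below it.
- nest (a joint): Travel of the sprung V-block straight down in m: 0 is up (at rest, also with the barrel lying in it), 0.012 is the bottom stop. It starts to sink at about 6.4 N of total load (the barrel's weight included) and takes 0.9 N more for each mm.
- jig: Fixed base of the V-block, dark steel plate 200 x 90 x 12 mm on the desk. Its origin is on the desk straight below nest_axis; x points to the target. The black target plate with white rings, 50 mm wide and 106 mm high, stands 100 mm from the origin in x; a 46 mm high post with the green mark stands at x = -81 mm, y = 20 mm.
- weight: Small knurled weight, 32 mm in diameter, 38 mm high, standing loose; to be left alone. Origin at the centre of its underside.
- red_vial: Glass vial with a red cap, 23 mm in diameter, 62 mm high, standing loose; to be left alone. Origin at the centre of its underside.
- can: Black screw can, 57 mm in diameter, 68 mm high, standing loose; to be left alone. Origin at the centre of its underside.
- barrel: The lens barrel as a whole; origin and axes as at point barrel_center.

How it is judged:
On the way:
1. the barrel is lifted clear of the cradle (height (world z) of barrel_center above 0.085 m), for 0.1 s.
At the end, for the whole second after the job is handed in: Nest held 3 to 9 mm down by the robot; barrel at rest, over 0.1 N on each of the four steel faces, 1.5 N on one each side and from the fingers, along the V within 0.06 rad, glass front toward the target, centre within 12 mm along and 3 mm across and in height of its seat (value of joint nest between 0.003 and 0.009 m and contact force between barrel and nest_c0 above 0.1 N and contact force between barrel and nest_c1 above 0.1 N and contact force between barrel and nest_c2 above 0.1 N and contact force between barrel and nest_c3 above 0.1 N and (contact force between barrel and nest_c0 above 1.5 N or contact force between barrel and nest_c1 above 1.5 N) and (contact force between barrel and nest_c2 above 1.5 N or contact force between barrel and nest_c3 above 1.5 N) and contact force between the fingers and barrel above 1.5 N and angle between the x axis of barrel_center and the x axis of nest_axis, either way round below 0.06 rad and x of barrel_center in the frame of nest_axis between -0.012 and 0.012 m and y of barrel_center in the frame of nest_axis between -0.003 and 0.003 m and z of barrel_center in the frame of nest_axis between -0.003 and 0.003 m and x of barrel_front in the frame of nest_axis above 0.04 m and linear speed of barrel below 0.02 m/s); the arm keeps its last pose, push and grip.
It fails at once if the small knurled weight is moved by more than 20 mm (distance of weight from where it was at the start of the episode above 0.02 m).
It fails at once if the red-capped vial is moved by more than 20 mm (distance of red_vial from where it was at the start of the episode above 0.02 m).
It fails at once if the black screw can is moved by more than 20 mm (distance of can from where it was at the start of the episode above 0.02 m).
It fails at once if the barrel is dropped or rammed onto one of the four steel faces with more than 30 N (contact force between barrel and nest_c0 above 30 N or contact force between barrel and nest_c1 above 30 N or contact force between barrel and nest_c2 above 30 N or contact force between barrel and nest_c3 above 30 N).
It also fails if it takes over 45 s, if anything falls off the work surface, if the arm or the gripper's body presses on something with over 40 N, if the wrist force passes 120 N, or if a joint passes its speed limit or range.

## Working session

There is one attempt and no reset: what is moved stays moved. The work goes in short steps, Python scripts to look and compute and a tool call to move; the robot and the scene stay as the last step left them, time stands still between calls to the robot, and variables do not carry over. Pictures are saved under pics/ and viewed, at most 10 in all, crops included, and the job is handed in when it is done.

Besides the shell and the picture viewer there is one more tool, called after "Emit:" as name(argument=value, ...) on one line, values as JSON. send_rows: Moves the arm, as the interface text tells. Its arguments: {"type":"object","properties":{"plan":{"type":"array"},"gripper":{"type":"number"},"grip_force":{"type":"number"}},"required":["plan"]}

```bash
mkdir -p pics; cat > h.py <<'E'
from plant import *
import numpy as np, cv2
def ray(n,uv,ci=None):
    ci=ci or camera_info(n);K=np.array(ci["K"]);T=np.array(ci["pose"])
    d=T[:3,:3]@np.linalg.inv(K)@np.array([uv[0],uv[1],1.]);return T[:3,3],d/np.linalg.norm(d)
def onz(n,uv,z,ci=None):
    o,d=ray(n,uv,ci);return o+d*(z-o[2])/d[2]
def tri(a,b):
    (o,d),(p,e)=a,b
    s=np.linalg.lstsq(np.c_[d,-e],p-o,rcond=None)[0]
    x,y=o+d*s[0],p+e*s[1];return (x+y)/2,np.linalg.norm(x-y)
def proj(n,X,ci=None):
    ci=ci or camera_info(n);K=np.array(ci["K"]);T=np.linalg.inv(np.array(ci["pose"]))
    p=K@(T[:3,:3]@np.asarray(X)+T[:3,3]);return p[:2]/p[2]
E
python3 - <<'E'
from h import *
np.set_printoptions(precision=3,suppress=True)
for n in ("top","scene"):
    im=get_image(n);cv2.imwrite(f"pics/{n}0.png",cv2.cvtColor(im,cv2.COLOR_RGB2BGR))
    print(n,np.array(camera_info(n)["pose"]),np.array(camera_info(n)["K"]))
print(get_state())
E
```

```text
top [[-0.    -0.998  0.059  0.456]
 [-1.    -0.001 -0.021  0.144]
 [ 0.021 -0.059 -0.998  1.083]
 [ 0.     0.     0.     1.   ]] [[470.856   0.    319.776]
 [  0.    470.856 207.76 ]
 [  0.      0.      1.   ]]
scene [[ 0.848 -0.205  0.488 -0.045]
 [-0.529 -0.359  0.769 -0.788]
 [ 0.018 -0.91  -0.414  0.59 ]
 [ 0.     0.     0.     1.   ]] [[515.648   0.    309.605]
 [  0.    515.648 202.897]
 [  0.      0.      1.   ]]
{'time': 0.1, 'joint_pos': array([-1.294,  0.333, -0.065,  1.461,  0.022,  1.35 , -0.089]), 'qvel': array([-0.001, -0.004,  0.002, -0.002, -0.   , -0.001,  0.002]), 'joint_torque': array([  0.002, -62.675,   0.049, -39.243,   0.016,   0.007,  -0.   ]), 'tcp_pos': array([0.184, 0.597, 0.231]), 'tcp_rot': array([-0.   ,  0.149,  0.989, -0.001]), 'wrist_force': array([ 0.561,  0.392, -0.553]), 'torque': array([-0.029, -0.001,  0.004]), 'grasp_force': 0.0, 'finger_gap': 1.003107818266492}
```

View pics/top0.png

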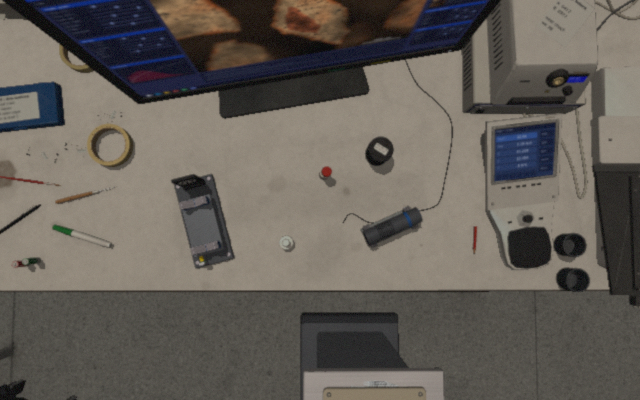

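View pics/scene0.png

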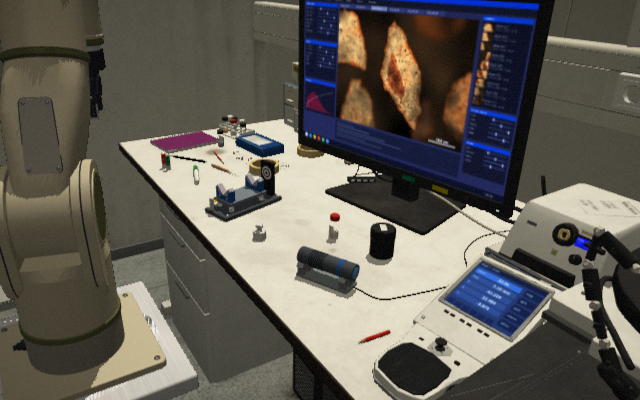

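The top view shows the jig at about (203,220) with the target at its upper end, the barrel at (391,227) with its blue ring to the right, the weight at (287,243), the vial at (326,172) and the can at (379,151). Next I'll enlarge these areas.

```bash
python3 - <<'E'
import cv2,numpy as np
t=cv2.imread("pics/top0.png");s=cv2.imread("pics/scene0.png")
def c(im,x,y,w,h,k):
    o=cv2.resize(im[y:y+h,x:x+w],None,fx=k,fy=k,interpolation=cv2.INTER_CUBIC)
    o=cv2.convertScaleAbs(o,alpha=1.5,beta=15)
    for i in range(0,w,10): cv2.line(o,(i*k,0),(i*k,6),(0,0,255),1); cv2.putText(o,str(x+i),(i*k+1,14),0,.3,(0,0,255),1) if i%20==0 else 0
    for i in range(0,h,10): cv2.line(o,(0,i*k),(6,i*k),(0,0,255),1); cv2.putText(o,str(y+i),(7,i*k+4),0,.3,(0,0,255),1) if i%20==0 else 0
    return o
C=np.zeros((600,800,3),np.uint8)
def put(o,x,y): C[y:y+o.shape[0],x:x+o.shape[1]]=o
put(c(t,165,168,80,107,5)[:535],0,0)
put(c(t,355,195,80,60,5),400,0)
put(c(s,200,150,90,75,4),400,300)
cv2.imwrite("pics/c1.png",C)
put_=c(s,290,230,80,70,6);cv2.imwrite("pics/c2.png",put_)
E
```

```text
(no output)
```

View pics/c1.png

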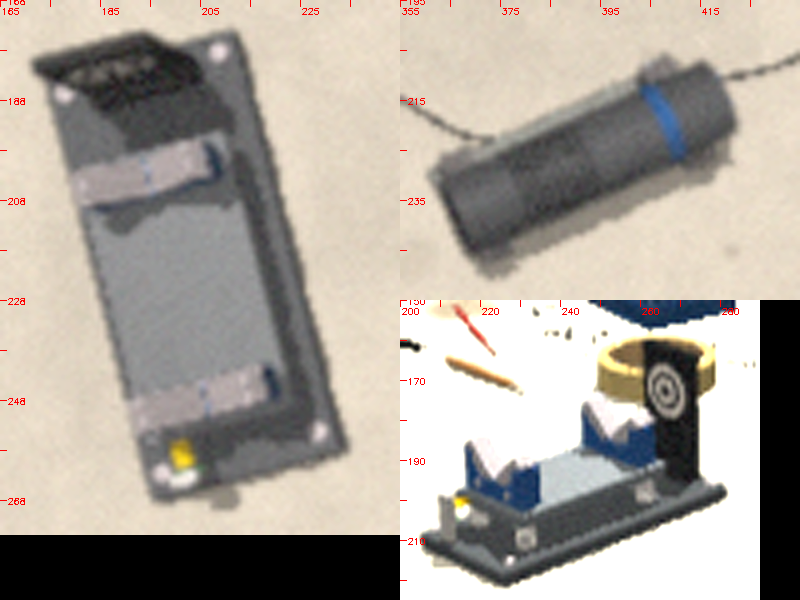

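View pics/c2.png

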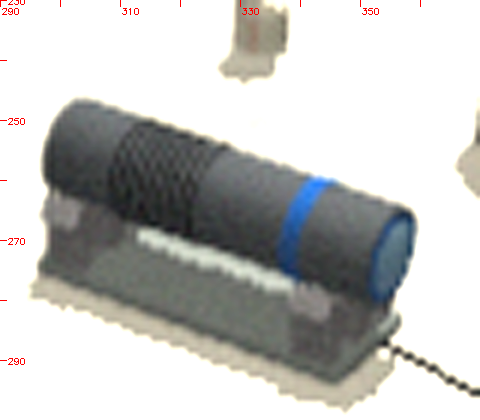

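The enlarged top view shows the V's valley line running through (194.6,203.6) and (206,248), with the target at the far end. The barrel's ends are at about (366,238) and (420,214). In the scene view the glass face is centred at about (355.7,272.5).

```bash
python3 - <<'E'
from h import *
np.set_printoptions(precision=4,suppress=True)
p=tri(ray("top",(420.4,214.4)),ray("scene",(355.7,272.5)));print("front",p)
f=onz("top",(420.4,214.4),.042);b=onz("top",(365,238.2),.042);d=f-b
print(f,b,(f+b)/2,np.linalg.norm(d),np.degrees(np.arctan2(d[1],d[0])))
A=onz("top",(194.6,203.6),.0545);B=onz("top",(206,248),.0545);d=A-B
print("V",A,B,(A+B)/2,np.linalg.norm(d),np.degrees(np.arctan2(d[1],d[0])))
# V bottoms in scene: near support front face, far support
for sc,tp in (((222.6,197.5),(206.6,252)),((252,184.5),(195.4,207.3))): print(tri(ray("top",tp),ray("scene",sc)))
# plate corners
for z,uv in ((.012,(172.5,180)),(.012,(212,173.5)),(.012,(234.5,258.5)),(.012,(195.5,268))): print(onz("top",uv,z))
for n,uv in (("weight",(287,244)),("vial",(326,174)),("can",(379,152))): print(n,onz("top",uv,.03))
E
```

```text
front (array([ 0.503 , -0.1009,  0.0435]), np.float64(0.000488767057036772))
[ 0.5033 -0.1014  0.042 ] [0.4505 0.0224 0.042 ] [ 0.4769 -0.0395  0.042 ] 0.1345902802880873 -66.90789817439517
V [0.5259 0.3955 0.0545] [0.4295 0.3694 0.0545] [0.4777 0.3824 0.0545] 0.09988575512657089 15.126565348888413
(array([0.4211, 0.3702, 0.0429]), np.float64(0.0013859614677077367))
(array([0.5184, 0.3943, 0.0511]), np.float64(0.0007383040053360171))
[0.5825 0.4566 0.012 ]
[0.5976 0.3675 0.012 ]
[0.4047 0.3143 0.012 ]
[0.3835 0.4016 0.012 ]
weight [0.4376 0.1953 0.03  ]
vial [0.5947 0.1082 0.03  ]
can [ 0.6451 -0.0119  0.03  ]
```

Emit:
send_rows(plan=[{"offset": [0.024,-0.032,0],"rotation": [0,0,-0.08]},{"offset": [0.048,-0.064,0],"rotation": [0,0,-0.16]},{"offset": [0.072,-0.096,0],"rotation": [0,0,-0.24]},{"offset": [0.096,-0.128,0],"rotation": [0,0,-0.32]},{"offset": [0.12,-0.16,0],"rotation": [0,0,-0.4]}], gripper=1)

```text
time: 0.52
tcp_pos: [0.3053, 0.4353, 0.231]
tcp_rot: [-0.0, 0.345, 0.939, -0.0]
wrist_force: [1.0, 0.5, 0.1]
finger_gap: 1.001
grasp_force: 0.0
```

Emit:
send_rows(plan=[{"offset": [0.022,-0.033,0],"rotation": [0,0,-0.08]},{"offset": [0.044,-0.066,0],"rotation": [0,0,-0.16]},{"offset": [0.066,-0.099,0],"rotation": [0,0,-0.24]},{"offset": [0.088,-0.132,0],"rotation": [0,0,-0.32]},{"offset": [0.11,-0.165,0],"rotation": [0,0,-0.4]}])

```text
time: 0.93
tcp_pos: [0.4151, 0.2702, 0.2312]
tcp_rot: [-0.0, 0.524, 0.852, 0.0]
wrist_force: [1.8, 1.8, -0.8]
finger_gap: 0.998
grasp_force: 0.0
```

Emit:
send_rows(plan=[{"offset": [0.01,-0.04,0],"rotation": [0,0,-0.02]},{"offset": [0.02,-0.08,0],"rotation": [0,0,-0.04]},{"offset": [0.03,-0.12,0],"rotation": [0,0,-0.069]},{"offset": [0.04,-0.16,0],"rotation": [0,0,-0.069]},{"offset": [0.05,-0.2,0],"rotation": [0,0,-0.069]}])

```text
time: 1.35
tcp_pos: [0.4644, 0.0701, 0.2313]
tcp_rot: [-0.0, 0.552, 0.834, 0.0]
wrist_force: [1.6, 0.4, 0.2]
finger_gap: 1.001
grasp_force: 0.0
```

Emit:
send_rows(plan=[{"offset": [0.003,-0.036,0],"rotation": [0,0,0]},{"offset": [0.007,-0.072,0],"rotation": [0,0,0]},{"offset": [0.012,-0.11,0],"rotation": [0,0,0]},{"offset": [0.012,-0.11,0],"rotation": [0,0,0]}])

```text
time: 1.68
tcp_pos: [0.4764, -0.0456, 0.2316]
tcp_rot: [0.001, 0.556, 0.832, -0.0]
wrist_force: [-0.5, -1.0, 0.3]
finger_gap: 1.005
grasp_force: 0.0
```

```bash
python3 - <<'E'
from h import *
import json
np.set_printoptions(precision=4,suppress=True)
ci=camera_info("wrist");im=get_image("wrist");cv2.imwrite("pics/w1.png",cv2.cvtColor(im,cv2.COLOR_RGB2BGR))
np.savez("w1.npz",K=ci["K"],pose=ci["pose"]);print(np.array(ci["pose"]),get_state()["tcp_pos"],get_state()["joint_pos"])
for X in ((.5025,-.0992,.042),(.4515,.0205,.042)):print(proj("wrist",X,ci))
E
```

```text
[[ 0.9239  0.3651  0.1146  0.4473]
 [ 0.3826 -0.8805 -0.2799  0.0255]
 [-0.0013  0.3025 -0.9532  0.3736]
 [ 0.      0.      0.      1.    ]] [ 0.4764 -0.0419  0.2313] [-0.5975 -0.0217  0.5891  1.8615  0.013   1.298   0.3833]
[323.6588 227.201 ]
[322.6747  96.0821]
```

View pics/w1.png

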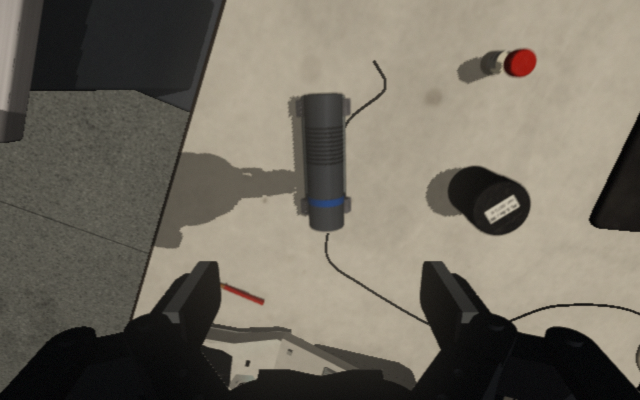

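The wrist view shows the barrel upright in the image, between about (324,93) and (326,232). The blue ring is at row 203, nearer the bottom, which is the -y side. The can and vial are well clear to the right. I'll refine the axis from the barrel's edges.

```bash
python3 - <<'E'
from h import *
np.set_printoptions(precision=4,suppress=True)
z=np.load("w1.npz");ci={"K":z["K"],"pose":z["pose"]}
g=cv2.imread("pics/w1.png",0).astype(float)
P=[]
for r in list(range(126,188,4)):
    d=np.diff(cv2.GaussianBlur(g,(3,3),0)[r]); L=285+np.argmin(d[285:324]);
    R=324+np.argmax(d[324:365]); P.append((r,L,R))
print(P)
a=np.array(P);m=np.polyfit(a[:,0],(a[:,1]+a[:,2])/2+.5,1);print(m,np.std(np.polyval(m,a[:,0])-(a[:,1]+a[:,2])/2-.5))
A=onz("w",(np.polyval(m,226),226),.042,ci);B=onz("w",(np.polyval(m,96),96),.042,ci);d=A-B
print(A,B,(A+B)/2,np.linalg.norm(d),np.degrees(np.arctan2(d[1],d[0])))
print(onz("w",(326,203),.058,ci), "ring expected at +35")
E
```

```text
[(126, np.int64(291), np.int64(346)), (130, np.int64(291), np.int64(344)), (134, np.int64(292), np.int64(345)), (138, np.int64(292), np.int64(345)), (142, np.int64(292), np.int64(345)), (146, np.int64(292), np.int64(345)), (150, np.int64(293), np.int64(345)), (154, np.int64(293), np.int64(345)), (158, np.int64(293), np.int64(345)), (162, np.int64(293), np.int64(345)), (166, np.int64(293), np.int64(345)), (170, np.int64(294), np.int64(345)), (174, np.int64(303), np.int64(345)), (178, np.int64(303), np.int64(345)), (182, np.int64(303), np.int64(345)), (186, np.int64(304), np.int64(345))]
[  0.1081 303.7007] 1.3081861881785801
[ 0.5063 -0.0962  0.042 ] [0.4442 0.0175 0.042 ] [ 0.4752 -0.0393  0.042 ] 0.1295797685023155 -61.366877708102386
[ 0.4922 -0.0692  0.058 ] ring expected at +35
```

Emit:
send_rows(plan=[{"offset": [0.001,0,-0.03],"rotation": [0,0,0.015]},{"offset": [0.001,0,-0.065],"rotation": [0,0,0.015]},{"offset": [0.001,0,-0.1],"rotation": [0,0,0.015]},{"offset": [0.001,0,-0.13],"rotation": [0,0,0.015]},{"offset": [0.001,0,-0.15],"rotation": [0,0,0.015]}])

```text
time: 2.15
tcp_pos: [0.4758, -0.0369, 0.0783]
tcp_rot: [-0.001, 0.545, 0.838, -0.001]
wrist_force: [-0.4, -0.3, 0.3]
finger_gap: 1.003
grasp_force: 0.0
```

Emit:
send_rows(plan=[{"offset": [0,0,-0.015],"rotation": [0,0,0]},{"offset": [0,0,-0.03],"rotation": [0,0,0]},{"offset": [0,0,-0.045],"rotation": [0,0,0]},{"offset": [0,0,-0.06],"rotation": [0,0,0]},{"offset": [0,0,-0.06],"rotation": [0,0,0]}])

```text
time: 2.57
tcp_pos: [0.4756, -0.0369, 0.0188]
tcp_rot: [-0.002, 0.545, 0.839, -0.001]
wrist_force: [-1.3, 0.6, 0.1]
finger_gap: 0.997
grasp_force: 0.0
```

Emit:
send_rows(plan=[{"offset": [0,0,0],"rotation": [0,0,0]},{"offset": [0,0,0],"rotation": [0,0,0]},{"offset": [0,0,0],"rotation": [0,0,0]},{"offset": [0,0,0],"rotation": [0,0,0]},{"offset": [0,0,0],"rotation": [0,0,0]}], gripper=0, grip_force=40)

```text
time: 2.98
tcp_pos: [0.4777, -0.0378, 0.0223]
tcp_rot: [-0.0, 0.545, 0.838, 0.0]
wrist_force: [-4.7, -0.4, 9.7]
finger_gap: 0.41
grasp_force: 38.8
```

Emit:
send_rows(plan=[{"offset": [0,0,0],"rotation": [0,0,0]},{"offset": [0,0,0],"rotation": [0,0,0]},{"offset": [0,0,0],"rotation": [0,0,0]},{"offset": [0,0,0],"rotation": [0,0,0]},{"offset": [0,0,0],"rotation": [0,0,0]}])

```text
time: 3.4
tcp_pos: [0.4777, -0.0378, 0.0223]
tcp_rot: [-0.0, 0.545, 0.838, 0.0]
wrist_force: [-4.5, 0.2, 8.9]
finger_gap: 0.412
grasp_force: 38.8
```

Emit:
send_rows(plan=[{"offset": [0,0,0.01],"rotation": [0,0,0]},{"offset": [0,0,0.03],"rotation": [0,0,0]},{"offset": [0,0,0.06],"rotation": [0,0,0]},{"offset": [0,0,0.1],"rotation": [0,0,0]},{"offset": [0,0,0.13],"rotation": [0,0,0]}])

```text
time: 3.82
tcp_pos: [0.4776, -0.0384, 0.1544]
tcp_rot: [0.001, 0.546, 0.838, 0.0]
wrist_force: [1.7, 0.4, -2.0]
finger_gap: 0.405
grasp_force: 40.5
```

Emit:
send_rows(plan=[{"offset": [0,0.015,0],"rotation": [0,0,0.06]},{"offset": [0,0.045,0],"rotation": [0,0,0.16]},{"offset": [0,0.08,0],"rotation": [0,0,0.27]},{"offset": [0,0.115,0],"rotation": [0,0,0.38]},{"offset": [0,0.15,0],"rotation": [0,0,0.48]}])

```text
time: 4.23
tcp_pos: [0.4773, 0.1135, 0.1523]
tcp_rot: [0.0, 0.328, 0.945, 0.0]
wrist_force: [1.4, -0.3, -2.1]
finger_gap: 0.41
grasp_force: 40.5
```

Emit:
send_rows(plan=[{"offset": [0,0.035,0],"rotation": [0,0,0.11]},{"offset": [0,0.07,0],"rotation": [0,0,0.22]},{"offset": [0,0.105,0],"rotation": [0,0,0.33]},{"offset": [0,0.14,0],"rotation": [0,0,0.44]},{"offset": [0,0.175,0],"rotation": [0,0,0.54]}])

```text
time: 4.65
tcp_pos: [0.4772, 0.2887, 0.1521]
tcp_rot: [0.0, 0.064, 0.998, 0.0]
wrist_force: [0.2, 1.6, -1.5]
finger_gap: 0.409
grasp_force: 40.5
```

Emit:
send_rows(plan=[{"offset": [0,0.035,0],"rotation": [0,0,0.1]},{"offset": [0,0.06,0],"rotation": [0,0,0.2]},{"offset": [0,0.085,0],"rotation": [0,0,0.3]},{"offset": [0,0.095,0],"rotation": [0,0,0.397]},{"offset": [0,0.095,0],"rotation": [0,0,0.397]}])

```text
time: 5.07
tcp_pos: [0.4763, 0.3852, 0.1516]
tcp_rot: [-0.0, -0.136, 0.991, 0.0]
wrist_force: [-0.0, -0.5, -2.2]
finger_gap: 0.409
grasp_force: 40.5
```

```bash
python3 - <<'E'
from h import *
np.set_printoptions(precision=4,suppress=True)
C=np.zeros((600,800,3),np.uint8)
ci=camera_info("wrist");w=get_image("wrist");t=get_image("top");s=get_image("scene")
np.savez("w2.npz",K=ci["K"],pose=ci["pose"])
for n,i in (("w2",w),("t2",t),("s2",s)): cv2.imwrite(f"pics/{n}.png",cv2.cvtColor(i,cv2.COLOR_RGB2BGR))
st=get_state();print(st["tcp_pos"],st["tcp_rot"],st["wrist_force"],st["torque"],st["joint_pos"])
def put(o,x,y): C[y:y+o.shape[0],x:x+o.shape[1]]=o
r=lambda i,k:cv2.resize(i,None,fx=k,fy=k,interpolation=cv2.INTER_CUBIC)
put(r(w,.75),0,0);put(r(t[165:285,150:270],2.6),485,0);put(r(s[110:240,180:320],2),485,320)
put(r(w[200:400,220:420],1.4),0,310)
cv2.imwrite("pics/m2.png",cv2.cvtColor(C,cv2.COLOR_RGB2BGR))
E
```

```text
[0.478  0.3809 0.1517] [ 0.0002 -0.1293  0.9916 -0.0004] [-0.0886 -0.457  -0.6454] [-0.1037 -0.0624 -0.0134] [-0.9139  0.3552  0.2068  1.6122 -0.0764  1.1823  1.1394]
```

View pics/m2.png

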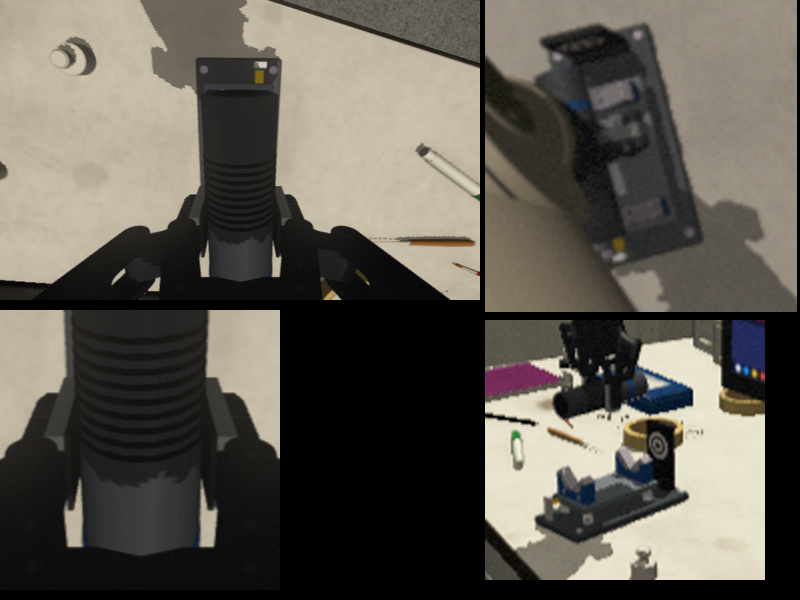

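The montage shows the barrel gripped level with its rear end nearest the wrist camera at row ~122. The jig's rear plate edge spans about (265,77) to (375,77) in full wrist pixels, and the front points to the target. I'll check the jig and barrel numbers from this closer view.

```bash
python3 - <<'E'
from h import *
np.set_printoptions(precision=4,suppress=True)
z=np.load("w2.npz");ci={"K":z["K"],"pose":z["pose"]}
a=onz("w",(263.5,77),.012,ci);b=onz("w",(375.5,77),.012,ci);m=(a+b)/2
print(a,b,m,np.linalg.norm(a-b),np.degrees(np.arctan2(*(a-b)[[1,0]]))-90)
# image-based nest measure, near support valley etc from top before
y=np.radians(15.1);c,s=np.cos(y),np.sin(y)
loc=lambda P,o:(np.array([[c,s],[-s,c]])@(np.asarray(P)[:2]-o))
o=np.array([.4777,.3824]);print("rear edge in jig",loc(m,o), "tcp",loc((.478,.3809),o))
print("barrel rear top edge", loc(onz("w",(320,123),.191,ci),o))
for n,u in (("L",268),("R",372)):print(n,loc(onz("w",(u,125),.173,ci),o))
for q in ((265.5,92),(363.5,96)): print("screw",loc(onz("w",q,.013,ci),o))
for q in ((175+.0,185.5),(208.5,178),(228.5,254.5),(197.5,262.5)): print("screw top",loc(onz("top",q,.013),o))
E
python3 - <<'E'
import cv2,numpy as np
w=cv2.imread("pics/w2.png");t=cv2.imread("pics/t2.png")
C=np.zeros((600,800,3),np.uint8)
C[:300,:640]=cv2.convertScaleAbs(cv2.resize(w[60:135,240:400],None,fx=4,fy=4,interpolation=2),alpha=1.6,beta=10)
C[300:600,:400]=cv2.convertScaleAbs(cv2.resize(t[170:230,180:260],None,fx=5,fy=5,interpolation=2),alpha=1.6,beta=10)
C[300:600,400:800]=cv2.convertScaleAbs(cv2.resize(t[220:280,180:260],None,fx=5,fy=5,interpolation=2),alpha=1.6,beta=10)
cv2.imwrite("pics/m3.png",C)
E
```

```text
[0.405  0.3198 0.012 ] [0.3818 0.4029 0.012 ] [0.3934 0.3613 0.012 ] 0.0862747127566817 -164.41805895871673
rear edge in jig [-0.0869  0.0016] tcp [-0.0001 -0.0015]
barrel rear top edge [-0.0681  0.002 ]
L [-0.0657 -0.0158]
R [-0.066   0.0199]
screw [-0.0755 -0.0402]
screw [-0.0732  0.0361]
screw top [0.1067 0.0417]
screw top [ 0.1037 -0.0356]
screw top [-0.076  -0.0361]
screw top [-0.0752  0.0355]
```

View pics/m3.png

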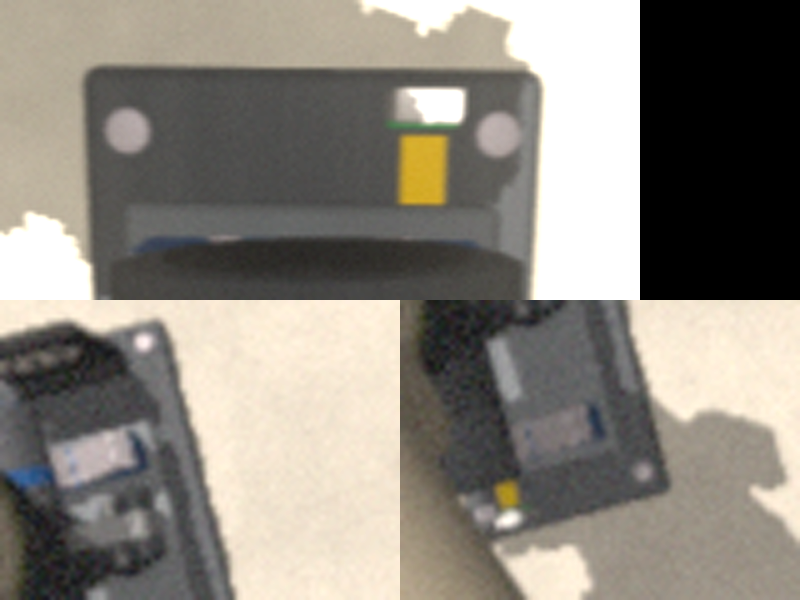

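Emit:
send_rows(plan=[{"offset": [0.0005,0,-0.025],"rotation": [0,0,0.005]},{"offset": [0.001,0,-0.05],"rotation": [0,0,0.005]},{"offset": [0.001,0,-0.068],"rotation": [0,0,0.005]},{"offset": [0.001,0,-0.08],"rotation": [0,0,0.005]},{"offset": [0.001,0,-0.082],"rotation": [0,0,0.005]}])

```text
time: 5.63
tcp_pos: [0.4779, 0.3802, 0.0674]
tcp_rot: [-0.001, -0.132, 0.991, -0.001]
wrist_force: [-0.2, -0.9, -1.6]
finger_gap: 0.409
grasp_force: 40.5
```

Emit:
send_rows(plan=[{"offset": [0,0,-0.001],"rotation": [0,0,0]},{"offset": [0,0,-0.002],"rotation": [0,0,0]},{"offset": [0,0,-0.003],"rotation": [0,0,0]},{"offset": [0,0,-0.004],"rotation": [0,0,0]},{"offset": [0,0,-0.005],"rotation": [0,0,0]}])

```text
time: 6.05
tcp_pos: [0.4789, 0.3824, 0.065]
tcp_rot: [0.0, -0.134, 0.991, 0.0]
wrist_force: [-0.6, -0.9, -3.0]
finger_gap: 0.405
grasp_force: 40.5
```

Emit:
send_rows(plan=[{"offset": [0,0,-0.0005],"rotation": [0,0,0]},{"offset": [0,0,-0.001],"rotation": [0,0,0]},{"offset": [0,0,-0.0015],"rotation": [0,0,0]},{"offset": [0,0,-0.002],"rotation": [0,0,0]},{"offset": [0,0,-0.002],"rotation": [0,0,0]}])

```text
time: 6.47
tcp_pos: [0.4786, 0.3823, 0.0624]
tcp_rot: [0.0, -0.134, 0.991, 0.0]
wrist_force: [0.5, 0.4, -0.4]
finger_gap: 0.408
grasp_force: 40.5
```

Emit:
send_rows(plan=[{"offset": [0,0,-0.0005],"rotation": [0,0,0]},{"offset": [0,0,-0.001],"rotation": [0,0,0]},{"offset": [0,0,-0.001],"rotation": [0,0,0]},{"offset": [0,0,-0.001],"rotation": [0,0,0]}])

```text
time: 6.8
tcp_pos: [0.4786, 0.3827, 0.0617]
tcp_rot: [0.0, -0.134, 0.991, 0.0]
wrist_force: [0.0, 1.3, 2.5]
finger_gap: 0.409
grasp_force: 40.9
```

Emit:
send_rows(plan=[{"offset": [0,0,-0.0005],"rotation": [0,0,0]},{"offset": [0,0,-0.001],"rotation": [0,0,0]},{"offset": [0,0,-0.001],"rotation": [0,0,0]},{"offset": [0,0,-0.001],"rotation": [0,0,0]}])

```text
time: 7.13
tcp_pos: [0.4787, 0.3827, 0.0607]
tcp_rot: [0.0, -0.134, 0.991, 0.0]
wrist_force: [-0.9, 2.4, 5.6]
finger_gap: 0.408
grasp_force: 41.1
```

Emit:
send_rows(plan=[{"offset": [0,0,0],"rotation": [0,0,0]},{"offset": [0,0,0],"rotation": [0,0,0]},{"offset": [0,0,0],"rotation": [0,0,0]},{"offset": [0,0,0],"rotation": [0,0,0]},{"offset": [0,0,0],"rotation": [0,0,0]}], gripper=0.75)

```text
time: 7.55
tcp_pos: [0.4786, 0.3818, 0.0601]
tcp_rot: [-0.0, -0.134, 0.991, -0.0]
wrist_force: [-0.2, -0.1, -0.3]
finger_gap: 0.75
grasp_force: 0.0
```

Emit:
send_rows(plan=[{"offset": [0,0,0.01],"rotation": [0,0,0]},{"offset": [0,0,0.025],"rotation": [0,0,0]},{"offset": [0,0,0.045],"rotation": [0,0,0]},{"offset": [0,0,0.06],"rotation": [0,0,0]},{"offset": [0,0,0.06],"rotation": [0,0,0]}])

```text
time: 7.97
tcp_pos: [0.4802, 0.3833, 0.1246]
tcp_rot: [0.002, -0.134, 0.991, 0.002]
wrist_force: [0.8, 0.7, 0.1]
finger_gap: 0.745
grasp_force: 0.0
```

Emit:
send_rows(plan=[{"offset": [0,0,0.01],"rotation": [0,0,0]},{"offset": [0,0,0.02],"rotation": [0,0,0]},{"offset": [0,0,0.02],"rotation": [0,0,0]},{"offset": [0,0,0.02],"rotation": [0,0,0]},{"offset": [0,0,0.02],"rotation": [0,0,0]}], gripper=0)

```text
time: 8.38
tcp_pos: [0.4783, 0.382, 0.1399]
tcp_rot: [-0.0, -0.134, 0.991, -0.0]
wrist_force: [-0.4, 0.6, 0.7]
finger_gap: 0.04
grasp_force: 0.0
```

```bash
python3 - <<'E'
from h import *
C=np.zeros((600,800,3),np.uint8)
ci=camera_info("wrist");w=get_image("wrist");s=get_image("scene")
np.savez("w3.npz",K=ci["K"],pose=ci["pose"])
for n,i in (("w3",w),("s3",s)): cv2.imwrite(f"pics/{n}.png",cv2.cvtColor(i,cv2.COLOR_RGB2BGR))
st=get_state();print(st["tcp_pos"],st["tcp_rot"],st["wrist_force"],st["finger_gap"])
C[:400,:640]=w
C[280:600,400:800]=cv2.resize(cv2.convertScaleAbs(s[145:225,200:300],alpha=1.5,beta=10),None,fx=4,fy=4,interpolation=2)
cv2.imwrite("pics/m4.png",cv2.cvtColor(C,cv2.COLOR_RGB2BGR))
E
```

```text
[0.47825573 0.38192545 0.13965449] [-4.63435260e-04 -1.33740333e-01  9.91016256e-01 -2.99452922e-04] [-0.31318797  0.99649634 -1.02371253] -0.0027259156453682595
```

View pics/m4.png

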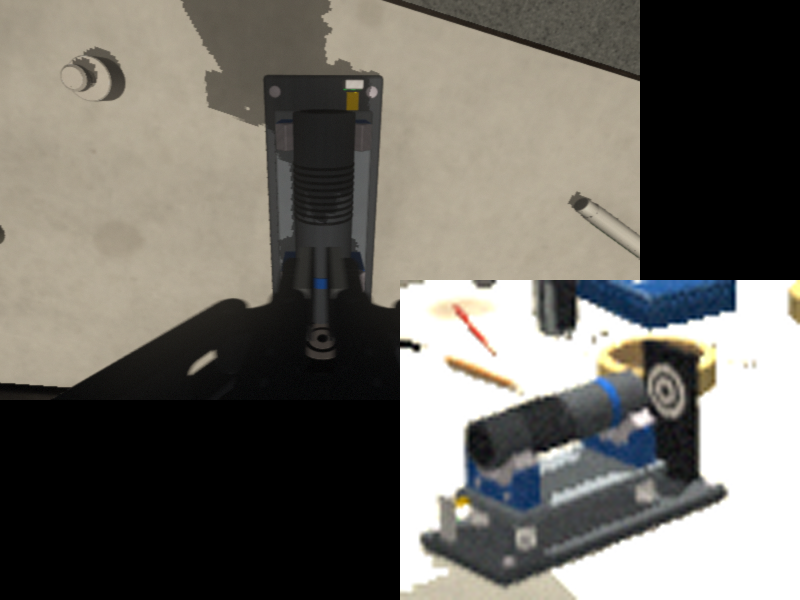

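The barrel lies seated in both Vs, ring toward the target, with its axis at col ~324 in the wrist view. That is about 2 mm to jig +y of the tool line at col ~320. I'll shift over by that amount and press from above with the fingers shut.

Emit:
send_rows(plan=[{"offset": [-0.0005,0.002,-0.01],"rotation": [0,0,0]},{"offset": [-0.0005,0.002,-0.02],"rotation": [0,0,0]},{"offset": [-0.0005,0.002,-0.03],"rotation": [0,0,0]},{"offset": [-0.0005,0.002,-0.036],"rotation": [0,0,0]},{"offset": [-0.0005,0.002,-0.037],"rotation": [0,0,0]}])

```text
time: 8.9
tcp_pos: [0.4772, 0.3834, 0.101]
tcp_rot: [-0.001, -0.134, 0.991, -0.001]
wrist_force: [0.4, -0.2, -0.2]
finger_gap: -0.0
grasp_force: 0.0
```

Emit:
send_rows(plan=[{"offset": [0,0,-0.001],"rotation": [0,0,0]},{"offset": [0,0,-0.002],"rotation": [0,0,0]},{"offset": [0,0,-0.003],"rotation": [0,0,0]},{"offset": [0,0,-0.004],"rotation": [0,0,0]},{"offset": [0,0,-0.004],"rotation": [0,0,0]}])

```text
time: 9.32
tcp_pos: [0.4781, 0.3842, 0.0994]
tcp_rot: [0.0, -0.134, 0.991, 0.0]
wrist_force: [0.1, -0.1, -0.0]
finger_gap: -0.0
grasp_force: 0.0
```

Emit:
send_rows(plan=[{"offset": [0,0,-0.001],"rotation": [0,0,0]},{"offset": [0,0,-0.002],"rotation": [0,0,0]},{"offset": [0,0,-0.002],"rotation": [0,0,0]},{"offset": [0,0,-0.002],"rotation": [0,0,0]}])

```text
time: 9.65
tcp_pos: [0.4782, 0.3843, 0.0978]
tcp_rot: [0.0, -0.134, 0.991, 0.0]
wrist_force: [-0.7, -1.7, 4.0]
finger_gap: 0.001
grasp_force: 2.1
```

Emit:
send_rows(plan=[{"offset": [0,0,-0.001],"rotation": [0,0,0]},{"offset": [0,0,-0.002],"rotation": [0,0,0]},{"offset": [0,0,-0.003],"rotation": [0,0,0]},{"offset": [0,0,-0.003],"rotation": [0,0,0]}])

```text
time: 9.98
tcp_pos: [0.4782, 0.3843, 0.0948]
tcp_rot: [0.0, -0.134, 0.991, 0.0]
wrist_force: [-1.4, -1.6, 7.5]
finger_gap: -0.004
grasp_force: 3.4
```

Emit:
send_rows(plan=[{"offset": [0,0,-0.001],"rotation": [0,0,0]},{"offset": [0,0,-0.002],"rotation": [0,0,0]},{"offset": [0,0,-0.003],"rotation": [0,0,0]},{"offset": [0,0,-0.003],"rotation": [0,0,0]}])

```text
time: 10.32
tcp_pos: [0.4783, 0.3843, 0.0921]
tcp_rot: [0.0, -0.134, 0.991, 0.0]
wrist_force: [-2.9, -2.0, 9.7]
finger_gap: -0.0
grasp_force: 4.6
```

```bash
python3 - <<'E'
from h import *
C=np.zeros((600,800,3),np.uint8)
w=get_image("wrist");s=get_image("scene");st=get_state();print(st["tcp_pos"],st["wrist_force"],st["torque"],st["time"],np.abs(st["qvel"]).max())
C[:300,:800]=cv2.resize(w[60:180,160:480],None,fx=2.5,fy=2.5,interpolation=2)
C[300:600,:400]=cv2.resize(cv2.convertScaleAbs(s[150:225,200:300],alpha=1.4,beta=10),None,fx=4,fy=4,interpolation=2)
C[300:600,400:800]=cv2.resize(s[100:250,160:360],None,fx=2,fy=2)
cv2.imwrite("pics/m5.png",cv2.cvtColor(C,cv2.COLOR_RGB2BGR))
E
```

```text
[0.47831865 0.38430719 0.0922318 ] [-1.50684801 -2.05982051  9.51045447] [-0.44657086  0.5941284   0.03087937] 10.4167 0.0030585256714524087
```

View pics/m5.png

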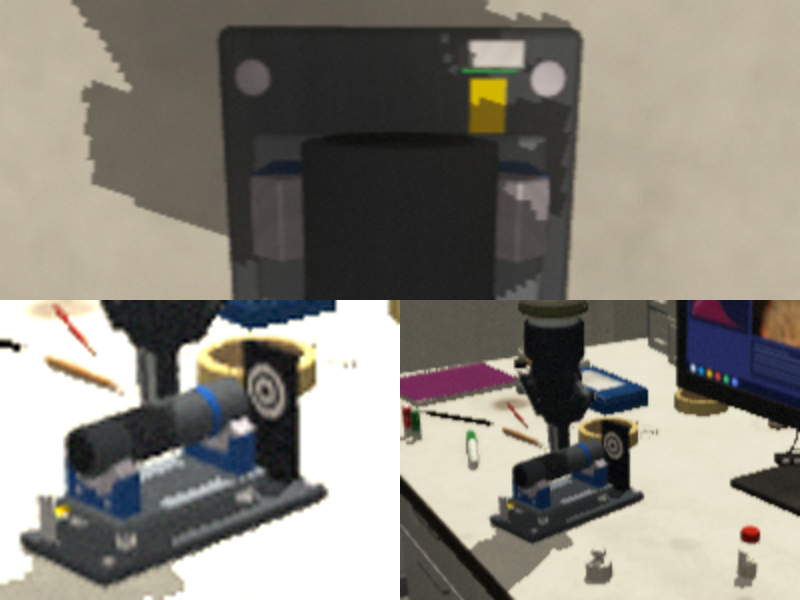

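The pointer is at the green mark, and the barrel sits symmetrically on the supports: its centre is at col ~399.5 and the supports' at ~400 in the crop. The forces (9.5 N down) agree with about 6 mm of sink, so I'm handing in.

```bash
python3 -c "
from plant import *
print(close_job())"
```

```text
the job is handed in; nothing more can be done
None
```

The job is handed in, but no verdict came back: the barrel lies in the V-block with its front toward the target, held down about 6 mm (9.5 N) by the shut fingers pressing from above. I didn't touch the weight, vial or can.

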